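# Settle the rocking jig plate by the seam press

### The job

One corner of the aluminium jig plate rocks. With the fingertips press firmly on the plate's corners to find the one that gives, then press the red shim tab beside that corner down flat so that it stays down, and leave the other three shim tabs up. Only touch and press: lift nothing, and do not disturb the things standing around.

Things in the scene. Friction and masses are not known exactly. Their poses are not given: they have to be found in the camera images.
- bed: Green cast iron bed, 220 x 220 x 10 mm, bolted to the bench; origin at the centre of its underside on the bench (z = 0), z up, x and y along its edges. Over its middle a square 130 mm jig plate lies loose on four packing blocks, one near each corner; three are solid, one yields (any of the four; it cannot be told by eye). Four low lugs (tops 34 mm above the bench) hold the plate's sides.
- plate_mid (a point): Centre of the top face of the level aluminium jig plate, 130 x 130 x 10 mm, edges parallel to the bed's, 40 mm above the bench. A flat disc with a brass rim, 80 mm across, 4.5 mm high, sits there. The corner that rocks sinks about 5 mm under 1 to 3 N, the plate rocking on its diagonal, stops hard, and springs back when released; the other corners do not give.
- corner_1 (a point): Point on the top face of the jig plate where its (+x, +y) corner (bed axes) is to be pressed: 70 mm from the plate's centre along the diagonal, 22 mm in from the corner's tip, straight over the packing block, 40 mm above the bench. Moves with the plate.
- corner_2 (a point): Point on the top face of the jig plate where its (-x, +y) corner (bed axes) is to be pressed: 70 mm from the plate's centre along the diagonal, 22 mm in from the corner's tip, straight over the packing block, 40 mm above the bench. Moves with the plate.
- corner_3 (a point): Point on the top face of the jig plate where its (-x, -y) corner (bed axes) is to be pressed: 70 mm from the plate's centre along the diagonal, 22 mm in from the corner's tip, straight over the packing block, 40 mm above the bench. Moves with the plate.
- corner_4 (a point): Point on the top face of the jig plate where its (+x, -y) corner (bed axes) is to be pressed: 70 mm from the plate's centre along the diagonal, 22 mm in from the corner's tip, straight over the packing block, 40 mm above the bench. Moves with the plate.
- shim_1_pad (a point): Pressing point on top of the red shim tab beside corner_1. The tab (38 mm long, 26 wide, 5 thick) slants up and outward along the plate's diagonal from a hinge pin 104 mm from the plate's centre, 27 mm above the bench; its end is about 50 mm up. This point is 26 mm along it; flat, it lies 130 mm from the plate's centre, 29.5 mm above the bench. It turns at about 3 N.
- shim_2_pad (a point): Pressing point on top of the red shim tab beside corner_2. The tab (38 mm long, 26 wide, 5 thick) slants up and outward along the plate's diagonal from a hinge pin 104 mm from the plate's centre, 27 mm above the bench; its end is about 50 mm up. This point is 26 mm along it; flat, it lies 130 mm from the plate's centre, 29.5 mm above the bench. It turns at about 3 N.
- shim_3_pad (a point): Pressing point on top of the red shim tab beside corner_3. The tab (38 mm long, 26 wide, 5 thick) slants up and outward along the plate's diagonal from a hinge pin 104 mm from the plate's centre, 27 mm above the bench; its end is about 50 mm up. This point is 26 mm along it; flat, it lies 130 mm from the plate's centre, 29.5 mm above the bench. It turns at about 3 N.
- shim_4_pad (a point): Pressing point on top of the red shim tab beside corner_4. The tab (38 mm long, 26 wide, 5 thick) slants up and outward along the plate's diagonal from a hinge pin 104 mm from the plate's centre, 27 mm above the bench; its end is about 50 mm up. This point is 26 mm along it; flat, it lies 130 mm from the plate's centre, 29.5 mm above the bench. It turns at about 3 N.
- pin_1 (a joint): Height of the 6 mm brass witness pin standing in the bed under the plate near corner_1 (m): 0 at the start, its top 1 mm below the plate; if that corner sinks under the finger it pushes the pin down (about 3.5 mm when fully down) and the pin stays down. Not to be touched by the robot.
- pin_2 (a joint): Height of the 6 mm brass witness pin standing in the bed under the plate near corner_2 (m): 0 at the start, its top 1 mm below the plate; if that corner sinks under the finger it pushes the pin down (about 3.5 mm when fully down) and the pin stays down. Not to be touched by the robot.
- pin_3 (a joint): Height of the 6 mm brass witness pin standing in the bed under the plate near corner_3 (m): 0 at the start, its top 1 mm below the plate; if that corner sinks under the finger it pushes the pin down (about 3.5 mm when fully down) and the pin stays down. Not to be touched by the robot.
- pin_4 (a joint): Height of the 6 mm brass witness pin standing in the bed under the plate near corner_4 (m): 0 at the start, its top 1 mm below the plate; if that corner sinks under the finger it pushes the pin down (about 3.5 mm when fully down) and the pin stays down. Not to be touched by the robot.
- ball_half: Bystander: red hide ball half, a dome 72 mm across and 36 mm high, flat side down; origin at the centre of its underside.
- mallet: Bystander: boxwood mallet lying on the bench, head 55 x 110 x 65 mm, handle 150 mm long along the body's +x; origin under the middle of the head.
- roller: Bystander: brass seam roller 52 mm across standing on end, wooden handle up, 90 mm tall in all; origin at the centre of its underside.
- core: Bystander: pale cork core sphere, 56 mm across, fixed on a small turned wooden stand, 66 mm tall in all; origin at the centre of the underside.
Things that resemble listed ones, but are neither listed nor needed, are in the scene too. What is meant by the part that bears plate_mid is not blue, brown or turquoise, and is the smaller of those in its own colour.

How it is judged:
By the outcome, as a careful person would: the job done as asked, in the order asked, and still so for the second after the job is handed in, with the robot touching nothing.
It also fails if it takes over 51 s, if anything falls off the work surface, if the arm or the gripper's body presses on something with over 40 N, if the wrist force passes 120 N, or if a joint passes its speed limit or range.

### The arm

A 6-joint arm with a two-finger parallel gripper is mounted at the origin on the work surface. World frame = base frame: x ahead of the robot, y to its left, z up, the work surface at z = 0. Lengths are in m, angles in degrees, forces in N, time in s.
With the tool pointing down it reaches from about 0.3 to 0.75 m from the base axis. Payload 8.5 kg.
Tool frame: the origin (TCP) lies on the mounting face of the last link; the fingertips stand 173 mm ahead of it and the grasp point (between the pads) lies 155 mm ahead of it (env.tips_ahead is the distance from the TCP to the fingertips, in m); z points along the fingers, x is the direction in which the jaws open and shut, and the axes are right-handed (so a half turn about z gives the same grasp; the last joint's range is limited). The gripper opens to 85 mm and grips with 20 to 120 N. Pads are 22 mm wide; open, the fingers measure 114 mm over their backs; the gripper's body (76 mm by 85 mm) begins 54 mm behind the grasp point. The pads swing forward as they close: fully open they stand 13 mm farther back than shut.
Start: joints at [-77.768, 21.807, 74.336, -0, 83.858, -12.336], TCP at [0.229, -0.5, 0.405] pointing down, gripper open.
Joint ranges: [-178.18, 178.18], [-50.72, 133.34], [12.68, 142.11], [-81.47, 261.47], [9.98, 163.14], [-165.26, 165.26]. Speed limits (degrees/s): [136.94, 136.94, 180, 180, 180, 180].

### API

Orientations are given as a 3x3 rotation matrix whose columns are the frame's x, y, z axes.
In Python, from rig import env gives the robot as it stands. The module is installed in compiled form; this text tells all that it offers.
- The arm moves only by the tool step_arm, never from a script. Its argument "increments" is a list of rows, each an object of numbers: "x", "y", "z": the shift along the tool's x, y, z in cm; "wx", "wy", "wz": the turn, a rotation vector about the tool's x, y, z in rad; "gripper": the finger opening in cm, from 0 to 8.54. A call has 1 to 20 rows; each row shifts and turns the commanded pose from where the row before left it, along the tool's axes as they then stand; what a row does not reach is not made up. A row lasts 1/10 s, in which the tool goes at most 50 mm and 8.59 degrees, less where a joint would pass 70% of its speed; a pose out of reach is approached as far as the arm can. A call with a gripper value outside its range is refused whole. The fingers move at their own pace and stop on an object; "newtons" is the grip in N (left out, the last holds). Time passes only in rows, so rows that do not move let the fingers close. It gives the time, the measured TCP pose, the force and the opening at its end, in the units of the state.
- env.observe(): the state, without advancing time (a new reading comes with each control period).
- env.get_image(name): name is "scene" or "top"; returns a dict with "color" (480x640x3 uint8, blue, green, red), "camera_matrix" (3x3 intrinsics, pixels), "rvec" (rotation vector, rad) and "tvec" (3), from world to camera coordinates, as OpenCV has them. Camera axes: x right, y down, z forward; pixel columns grow to the right and rows downward; lengths in m; the calibration is good to about 2 mm. A picture is of the moment at which its call begins. There is no depth.
- env.close_job(): hands the job in, once; it reports no verdict.
The state is a dict: "time_s": time; "q": joint angles; "qvel": joint speeds; "joint_efforts": joint torques, N m; "position": TCP position; "tool_rot": TCP orientation; "ft_force": force on the tool from outside, world axes, zero at the start; "wrist_torque": the same for the moment, N m; "grip_width": finger opening in m.
Only numpy, scipy, OpenCV 4.12 (cv2) and the standard library are available. Lean on these libraries where they do the work, as an engineer would, in place of code of your own. Each camera call takes 0.05 s, during which the arm holds its last target. There are 200 camera calls.

## Working session

There is one attempt and no reset: what is moved stays moved. The work goes in short steps, Python scripts to look and compute and a tool call to move; the robot and the scene stay as the last step left them, time stands still between calls to the robot, and variables do not carry over. Pictures are saved under pics/ and viewed, about 8 in all and at most 12, crops included, and the job is handed in when it is done.

Besides the shell and the picture viewer there is one more tool, called after "Emit:" as name(argument=value, ...) on one line, values as JSON. step_arm: Moves the arm, as the interface text tells. Its arguments: {"type":"object","properties":{"increments":{"type":"array"},"newtons":{"type":"number"}},"required":["increments"]}

```bash
mkdir -p pics; python3 - <<'E'
from rig import env
import cv2
for n in ("top","scene"):
    d=env.get_image(n); cv2.imwrite(f"pics/{n}0.png",d["color"]); print(d["camera_matrix"],d["rvec"],d["tvec"])
s=env.observe(); print(s["position"],s["tool_rot"],s["time_s"],s["grip_width"],s["ft_force"],env.tips_ahead)
E
```

```text
[[465.98626849   0.         333.85771975]
 [  0.         465.98626849 241.07180339]
 [  0.           0.           1.        ]] [ 2.18548264 -2.13084285  0.15799072] [0.11507521 0.51984314 0.98063068]
[[489.42120975   0.         316.70022254]
 [  0.         489.42120975 226.5531399 ]
 [  0.           0.           1.        ]] [ 1.24219108  2.43795264 -0.79188686] [ 0.18650526 -0.36732663  1.63967633]
[ 0.22867155 -0.50017013  0.40416891] [[ 4.15810366e-01 -9.09451305e-01 -2.51361525e-04]
 [-9.09450441e-01 -4.15810328e-01  1.29097920e-03]
 [-1.27860144e-03 -3.08201686e-04 -9.99999135e-01]] 0.1 0.08504424894063392 [ 0.60824012 -0.54235369  0.17046954] 0.1734
```

View pics/top0.png

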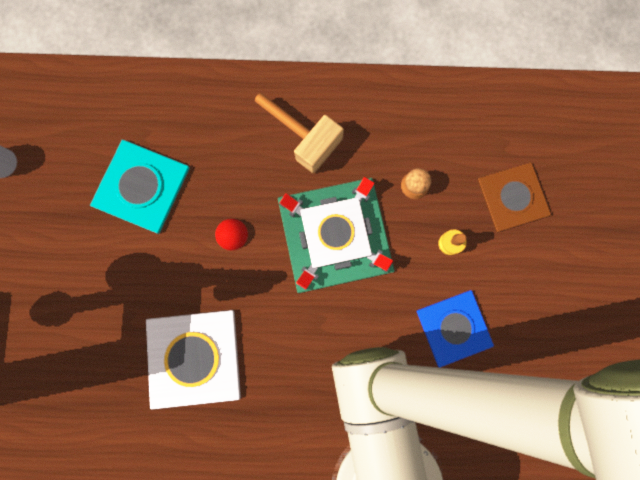

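View pics/scene0.png

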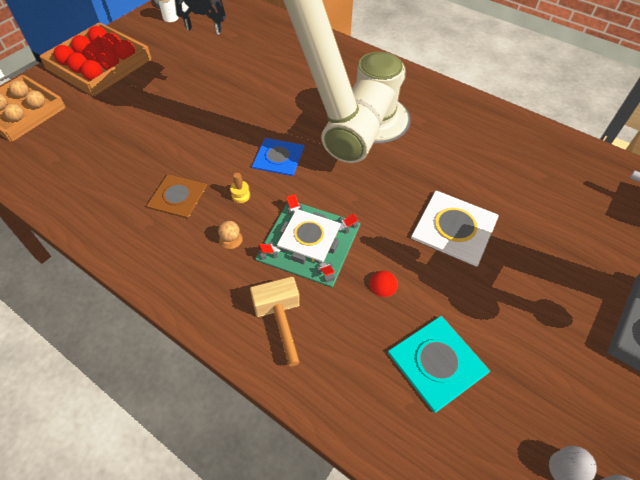

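The top view shows the green bed at about (336,234), with the white plate (brass-rimmed disc) and red tabs at about (289,203), (365,187), (382,261) and (306,279). The big white plate at (193,360) is the decoy. Next I measure the plate.

```bash
cat > h.py <<'E'
from rig import env
import cv2, numpy as np
def ray(d,uv,z):
    R=cv2.Rodrigues(np.array(d["rvec"]))[0]; t=np.array(d["tvec"]).ravel()
    c=-R.T@t; v=R.T@np.linalg.inv(d["camera_matrix"])@np.r_[uv,1]
    return (c+v*(z-c[2])/v[2])[:2]
def quad(d,box):
    x0,y0,x1,y1=box; im=d["color"][y0:y1,x0:x1]; hsv=cv2.cvtColor(im,cv2.COLOR_BGR2HSV)
    m=cv2.inRange(hsv,(0,0,170),(180,60,255))
    c=max(cv2.findContours(m,0,2)[0],key=cv2.contourArea)
    h=cv2.convexHull(c); return cv2.approxPolyN(h,4).reshape(-1,2)+[x0,y0] if hasattr(cv2,"approxPolyN") else cv2.boxPoints(cv2.minAreaRect(h))+[x0,y0]
E
python3 - <<'E'
from h import *
for n,b in (("top",(285,185,390,285)),("scene",(265,195,355,270))):
    d=env.get_image(n); q=quad(d,b); P=np.array([ray(d,p,.04) for p in q])
    print(n,q.tolist(),P.round(4).tolist(),"c",P.mean(0).round(4),[np.linalg.norm(P[i]-P[i-1]).round(4) for i in range(4)],
     [np.degrees(np.arctan2(*(P[i]-P[i-1])[::-1])).round(1) for i in range(4)])
    hsv=cv2.cvtColor(d["color"],cv2.COLOR_BGR2HSV)
    x0,y0,x1,y1=b
    m=cv2.inRange(hsv,(22,120,120),(32,255,255)); k=np.zeros_like(m); k[y0:y1,x0:x1]=m[y0:y1,x0:x1]
    pts=cv2.findNonZero(k); e=cv2.fitEllipse(cv2.convexHull(pts)); print("disc",e,ray(d,e[0],.0445))
    m=cv2.inRange(hsv,(0,200,130),(4,255,255)); nn,_,st,ce=cv2.connectedComponentsWithStats(m)
    for s,c in zip(st[1:],ce[1:]):
        if s[4]>40: print("red",s[4],c.round(1),ray(d,c,.04).round(4))
d=env.get_image("top")
for nm,p,z in (("ball",(231,234),.02),("core",(416,183),.04),("roller",(452,242),.05),("mallet",(318,145),.06)): print(nm,ray(d,p,z).round(3))
E
```

```text
top [[381, 260], [307, 277], [296, 208], [363, 189]] [[0.4775, 0.0257], [0.4369, 0.1838], [0.5865, 0.2126], [0.6331, 0.067]] c [0.5335 0.1223] [np.float64(0.161), np.float64(0.1633), np.float64(0.1524), np.float64(0.1529)] [np.float64(-165.1), np.float64(104.4), np.float64(10.9), np.float64(-72.3)]
disc ((335.70001220703125, 231.58648681640625), (35.21712112426758, 35.383209228515625), 84.26422882080078) [0.53609907 0.12484234]
red 165 [365.4 185.7] [0.6407 0.0619]
red 159 [288.3 201.7] [0.6    0.2299]
red 707 [229.2 234.1] [0.5251 0.3548]
red 165 [383.3 261.8] [0.4736 0.0207]
red 147 [304.7 279.7] [0.4311 0.1885]
scene [[348, 222], [323, 262], [276, 245], [292, 205]] [[0.4412, 0.1926], [0.5855, 0.2118], [0.6154, 0.0821], [0.4841, 0.0341]] c [0.5315 0.1302] [np.float64(0.1642), np.float64(0.1456), np.float64(0.1331), np.float64(0.1398)] [np.float64(105.2), np.float64(7.6), np.float64(-77.0), np.float64(-159.9)]
disc ((309.56488037109375, 240.24560546875), (29.736581802368164, 41.35454177856445), 170.94129943847656) [0.55379926 0.14592843]
red 2123 [91.9 51.7] [ 0.3482 -0.9836]
red 106 [292.2 200.7] [0.4716 0.0251]
red 99 [350.5 219.5] [0.4301 0.1935]
red 91 [265.7 248.1] [0.6389 0.0665]
red 69 [327.5 270.2] [0.5987 0.2352]
red 558 [383.6 283.6] [0.5482 0.3701]
ball [0.528 0.355]
core [ 0.65 -0.05]
roller [ 0.519 -0.126]
mallet [0.724 0.168]
```

Emit:
step_arm(increments=[{"wz": -0.12,"gripper": 0},{"wz": -0.12,"gripper": 0},{"wz": -0.12,"gripper": 0},{"wz": -0.12,"gripper": 0},{"wz": -0.12,"gripper": 0},{"gripper": 0}], newtons=30)

```text
invalid input at $.increments[0]: expected keys x, y, z, wx, wy, wz, gripper
```

Emit:
step_arm(increments=[{"x": -0.37,"y": -3.9},{"x": -0.37,"y": -3.9},{"x": -0.37,"y": -3.9},{"x": -0.37,"y": -3.9},{"x": -0.37,"y": -3.9},{"x": -0.37,"y": -3.9},{"x": -0.37,"y": -3.9},{"x": -0.37,"y": -3.9},{"x": -0.37,"y": -3.9},{"x": -0.37,"y": -3.9},{"x": -0.37,"y": -3.9},{"x": -0.37,"y": -3.9},{"x": -0.37,"y": -3.9},{"x": -0.37,"y": -3.9},{"x": -0.37,"y": -3.9},{"x": -0.37,"y": -3.9},{},{},{}])

```text
invalid input at $.increments[0]: expected keys x, y, z, wx, wy, wz, gripper
```

```bash
cat >> h.py <<'E'
C0=np.array([.5361,.1248])
def rel():
    s=env.observe(); R=np.array(s["tool_rot"]); p=np.array(s["position"])
    t=p+R[:,2]*env.tips_ahead; d=C0-t[:2]
    print("t",round(s["time_s"],2),"tip",t.round(4),"axis",R[:,2].round(4),"xang",np.degrees(np.arctan2(R[1,0],R[0,0])).round(2),"F",np.round(s["ft_force"],2),"w",round(s["grip_width"],4),"q",np.round(s["q"],1))
    for n,a in zip("ABCD",(58.9,148.9,238.9,328.9)):
        u=np.array([np.cos(np.radians(a)),np.sin(np.radians(a))])
        print(n,"corner cm",((d+.07*u)@R[:2,:2]*100).round(2),"pad cm",((d+.13*u)@R[:2,:2]*100).round(2))
E
python3 -c "
from h import *
rel(); cv2.imwrite('pics/s1.png',cv2.resize(env.get_image('scene')['color'][130:330,200:440],None,fx=3,fy=3))"
```

```text
t 0.25 tip [ 0.2287 -0.5001  0.2311] axis [-1.e-04  6.e-04 -1.e+00] xang -65.43 F [0.12 0.37 0.21] w 0.0854 q [-77.8  21.8  74.4  -0.   83.9 -12.3]
A corner cm [-47.99 -59.72] pad cm [-51.38 -64.68]
B corner cm [-49.83 -49.99] pad cm [-54.78 -46.61]
C corner cm [-40.1  -48.16] pad cm [-36.72 -43.21]
D corner cm [-38.27 -57.89] pad cm [-33.31 -61.27]
```

View pics/s1.png

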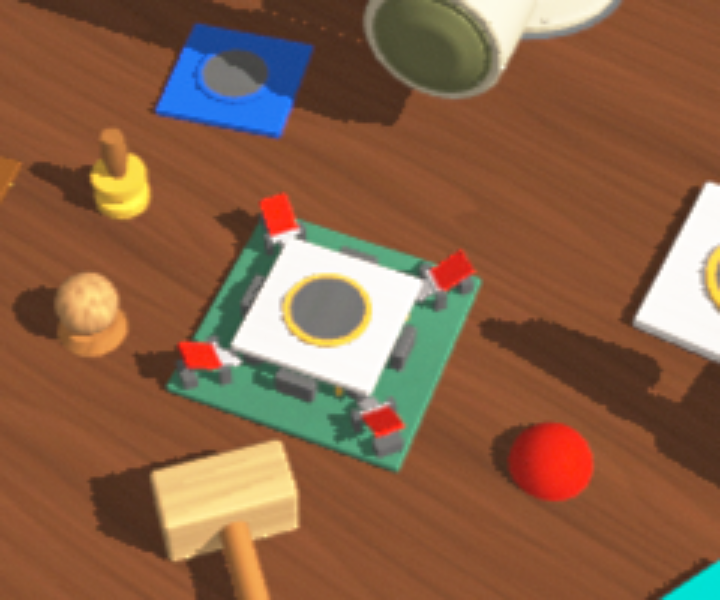

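The move was refused because every row needs all the keys. The picture shows the scene untouched, with all four tabs up.

Emit:
step_arm(increments=[{"x": 0,"y": 0,"z": 0,"wx": 0,"wy": 0,"wz": -0.12,"gripper": 0},{"x": 0,"y": 0,"z": 0,"wx": 0,"wy": 0,"wz": -0.12,"gripper": 0},{"x": 0,"y": 0,"z": 0,"wx": 0,"wy": 0,"wz": -0.12,"gripper": 0},{"x": 0,"y": 0,"z": 0,"wx": 0,"wy": 0,"wz": -0.12,"gripper": 0},{"x": 0,"y": 0,"z": 0,"wx": 0,"wy": 0,"wz": -0.12,"gripper": 0},{"x": 0,"y": 0,"z": 0,"wx": 0,"wy": 0,"wz": 0,"gripper": 0}], newtons=30)

```text
time_s: 0.9
position: [0.2287, -0.5002, 0.4046]
tool_rot: [[0.857, -0.515, -0.0], [-0.515, -0.857, 0.0], [-0.0, -0.0, -1.0]]
ft_force: [0.3, 0.2, 0.6]
grip_width: 0.0002
```

Emit:
step_arm(increments=[{"x": -0.37,"y": -3.9,"z": 0,"wx": 0,"wy": 0,"wz": 0,"gripper": 0},{"x": -0.37,"y": -3.9,"z": 0,"wx": 0,"wy": 0,"wz": 0,"gripper": 0},{"x": -0.37,"y": -3.9,"z": 0,"wx": 0,"wy": 0,"wz": 0,"gripper": 0},{"x": -0.37,"y": -3.9,"z": 0,"wx": 0,"wy": 0,"wz": 0,"gripper": 0},{"x": -0.37,"y": -3.9,"z": 0,"wx": 0,"wy": 0,"wz": 0,"gripper": 0},{"x": -0.37,"y": -3.9,"z": 0,"wx": 0,"wy": 0,"wz": 0,"gripper": 0},{"x": -0.37,"y": -3.9,"z": 0,"wx": 0,"wy": 0,"wz": 0,"gripper": 0},{"x": -0.37,"y": -3.9,"z": 0,"wx": 0,"wy": 0,"wz": 0,"gripper": 0},{"x": -0.37,"y": -3.9,"z": 0,"wx": 0,"wy": 0,"wz": 0,"gripper": 0},{"x": -0.37,"y": -3.9,"z": 0,"wx": 0,"wy": 0,"wz": 0,"gripper": 0},{"x": -0.37,"y": -3.9,"z": 0,"wx": 0,"wy": 0,"wz": 0,"gripper": 0},{"x": -0.37,"y": -3.9,"z": 0,"wx": 0,"wy": 0,"wz": 0,"gripper": 0},{"x": -0.37,"y": -3.9,"z": 0,"wx": 0,"wy": 0,"wz": 0,"gripper": 0},{"x": -0.37,"y": -3.9,"z": 0,"wx": 0,"wy": 0,"wz": 0,"gripper": 0},{"x": -0.37,"y": -3.9,"z": 0,"wx": 0,"wy": 0,"wz": 0,"gripper": 0},{"x": -0.37,"y": -3.9,"z": 0,"wx": 0,"wy": 0,"wz": 0,"gripper": 0},{"x": 0,"y": 0,"z": 0,"wx": 0,"wy": 0,"wz": 0,"gripper": 0},{"x": 0,"y": 0,"z": 0,"wx": 0,"wy": 0,"wz": 0,"gripper": 0}])

```text
time_s: 2.7
position: [0.4998, 0.0654, 0.4045]
tool_rot: [[0.856, -0.517, -0.001], [-0.517, -0.856, -0.0], [-0.0, 0.0, -1.0]]
ft_force: [-0.7, -0.0, 0.1]
grip_width: -0.0001
```

```bash
python3 -c "
from h import *
rel()"
```

```text
t 2.7 tip [0.4997 0.0654 0.2311] axis [-6.e-04 -2.e-04 -1.e+00] xang -31.1 F [-0.73 -0.02  0.09] w -0.0001 q [-6.  17.2 81.4 -0.  81.4 25.1]
A corner cm [  0.04 -13.97] pad cm [  0.04 -19.97]
B corner cm [-6.96 -6.97] pad cm [-12.96  -6.97]
C corner cm [0.04 0.03] pad cm [0.04 6.03]
D corner cm [ 7.04 -6.97] pad cm [13.04 -6.97]
```

Emit:
step_arm(increments=[{"x": 0,"y": 0,"z": 4,"wx": 0,"wy": 0,"wz": 0,"gripper": 0},{"x": 0,"y": 0,"z": 4,"wx": 0,"wy": 0,"wz": 0,"gripper": 0},{"x": 0,"y": 0,"z": 4,"wx": 0,"wy": 0,"wz": 0,"gripper": 0},{"x": 0,"y": 0,"z": 4,"wx": 0,"wy": 0,"wz": 0,"gripper": 0},{"x": 0,"y": 0,"z": 2,"wx": 0,"wy": 0,"wz": 0,"gripper": 0},{"x": 0,"y": 0,"z": 0,"wx": 0,"wy": 0,"wz": 0,"gripper": 0},{"x": 0,"y": 0,"z": 0.4,"wx": 0,"wy": 0,"wz": 0,"gripper": 0},{"x": 0,"y": 0,"z": 0.4,"wx": 0,"wy": 0,"wz": 0,"gripper": 0},{"x": 0,"y": 0,"z": 0.2,"wx": 0,"wy": 0,"wz": 0,"gripper": 0},{"x": 0,"y": 0,"z": 0.1,"wx": 0,"wy": 0,"wz": 0,"gripper": 0},{"x": 0,"y": 0,"z": 0.1,"wx": 0,"wy": 0,"wz": 0,"gripper": 0},{"x": 0,"y": 0,"z": 0,"wx": 0,"wy": 0,"wz": 0,"gripper": 0}])

```text
time_s: 3.9
position: [0.4999, 0.0649, 0.2134]
tool_rot: [[0.857, -0.516, 0.001], [-0.516, -0.857, -0.0], [0.001, -0.0, -1.0]]
ft_force: [-1.3, -0.4, 5.0]
grip_width: 0.0003
```

Emit:
step_arm(increments=[{"x": 0,"y": 0,"z": 0.1,"wx": 0,"wy": 0,"wz": 0,"gripper": 0},{"x": 0,"y": 0,"z": 0.1,"wx": 0,"wy": 0,"wz": 0,"gripper": 0},{"x": 0,"y": 0,"z": 0,"wx": 0,"wy": 0,"wz": 0,"gripper": 0},{"x": 0,"y": 0,"z": 0,"wx": 0,"wy": 0,"wz": 0,"gripper": 0}])

```text
time_s: 4.3
position: [0.4997, 0.065, 0.2132]
tool_rot: [[0.857, -0.515, 0.002], [-0.515, -0.857, -0.001], [0.002, -0.001, -1.0]]
ft_force: [-7.7, -0.3, 26.9]
grip_width: 0.0
```

Corner C is solid: 27 N and no movement. Next is D.

Emit:
step_arm(increments=[{"x": 0,"y": 0,"z": -1.5,"wx": 0,"wy": 0,"wz": 0,"gripper": 0},{"x": 0,"y": 0,"z": -1.5,"wx": 0,"wy": 0,"wz": 0,"gripper": 0},{"x": 2.33,"y": -2.33,"z": 0,"wx": 0,"wy": 0,"wz": 0,"gripper": 0},{"x": 2.33,"y": -2.33,"z": 0,"wx": 0,"wy": 0,"wz": 0,"gripper": 0},{"x": 2.34,"y": -2.33,"z": 0,"wx": 0,"wy": 0,"wz": 0,"gripper": 0},{"x": 0,"y": 0,"z": 0,"wx": 0,"wy": 0,"wz": 0,"gripper": 0},{"x": 0,"y": 0,"z": 1,"wx": 0,"wy": 0,"wz": 0,"gripper": 0},{"x": 0,"y": 0,"z": 1,"wx": 0,"wy": 0,"wz": 0,"gripper": 0},{"x": 0,"y": 0,"z": 0.4,"wx": 0,"wy": 0,"wz": 0,"gripper": 0},{"x": 0,"y": 0,"z": 0.2,"wx": 0,"wy": 0,"wz": 0,"gripper": 0},{"x": 0,"y": 0,"z": 0.2,"wx": 0,"wy": 0,"wz": 0,"gripper": 0},{"x": 0,"y": 0,"z": 0.1,"wx": 0,"wy": 0,"wz": 0,"gripper": 0},{"x": 0,"y": 0,"z": 0.1,"wx": 0,"wy": 0,"wz": 0,"gripper": 0},{"x": 0,"y": 0,"z": 0,"wx": 0,"wy": 0,"wz": 0,"gripper": 0},{"x": 0,"y": 0,"z": 0,"wx": 0,"wy": 0,"wz": 0,"gripper": 0}])

```text
time_s: 5.8
position: [0.5959, 0.0886, 0.211]
tool_rot: [[0.857, -0.516, 0.0], [-0.516, -0.857, -0.0], [0.0, -0.0, -1.0]]
ft_force: [-0.9, -0.6, 3.6]
grip_width: -0.0004
```

Emit:
step_arm(increments=[{"x": 0,"y": 0,"z": 0.1,"wx": 0,"wy": 0,"wz": 0,"gripper": 0},{"x": 0,"y": 0,"z": 0.1,"wx": 0,"wy": 0,"wz": 0,"gripper": 0},{"x": 0,"y": 0,"z": 0.1,"wx": 0,"wy": 0,"wz": 0,"gripper": 0},{"x": 0,"y": 0,"z": 0.1,"wx": 0,"wy": 0,"wz": 0,"gripper": 0},{"x": 0,"y": 0,"z": 0,"wx": 0,"wy": 0,"wz": 0,"gripper": 0},{"x": 0,"y": 0,"z": 0,"wx": 0,"wy": 0,"wz": 0,"gripper": 0}])

```text
time_s: 6.4
position: [0.596, 0.0886, 0.2085]
tool_rot: [[0.857, -0.516, 0.002], [-0.516, -0.857, -0.0], [0.002, -0.001, -1.0]]
ft_force: [-5.7, -3.1, 17.9]
grip_width: -0.0001
```

D sinks 5 mm, then stops hard at 18 N, so D is the corner that rocks. Now to the tab beside it.

Emit:
step_arm(increments=[{"x": 0,"y": 0,"z": -1,"wx": 0,"wy": 0,"wz": 0,"gripper": 0},{"x": 0,"y": 0,"z": -2,"wx": 0,"wy": 0,"wz": 0,"gripper": 0},{"x": 0,"y": 0,"z": -2,"wx": 0,"wy": 0,"wz": 0,"gripper": 0},{"x": 0,"y": 0,"z": 0,"wx": 0,"wy": 0,"wz": 0,"gripper": 0},{"x": 2,"y": 0,"z": 0,"wx": 0,"wy": 0,"wz": 0,"gripper": 0},{"x": 2,"y": 0,"z": 0,"wx": 0,"wy": 0,"wz": 0,"gripper": 0},{"x": 2,"y": 0,"z": 0,"wx": 0,"wy": 0,"wz": 0,"gripper": 0},{"x": 0,"y": 0,"z": 0,"wx": 0,"wy": 0,"wz": 0,"gripper": 0},{"x": 0,"y": 0,"z": 0,"wx": 0,"wy": 0,"wz": 0,"gripper": 0}])

```text
time_s: 7.3
position: [0.6469, 0.0579, 0.2555]
tool_rot: [[0.857, -0.516, -0.002], [-0.516, -0.857, 0.0], [-0.002, 0.001, -1.0]]
ft_force: [-0.1, -0.3, -0.7]
grip_width: 0.0002
```

```bash
python3 -c "
from h import *
rel(); cv2.imwrite('pics/s2.png',cv2.resize(env.get_image('scene')['color'][170:300,200:380],None,fx=4,fy=4,interpolation=2))"
```

```text
t 7.3 tip [0.6466 0.058  0.0821] axis [-1.9e-03  5.0e-04 -1.0e+00] xang -31.07 F [-0.12 -0.31 -0.72] w 0.0002 q [-5.3 39.  69.3  0.  71.8 25.8]
A corner cm [-12.91  -7.02] pad cm [-12.91 -13.02]
B corner cm [-19.91  -0.02] pad cm [-25.91  -0.03]
C corner cm [-12.92   6.98] pad cm [-12.92  12.98]
D corner cm [-5.91 -0.02] pad cm [ 0.09 -0.01]
```

View pics/s2.png

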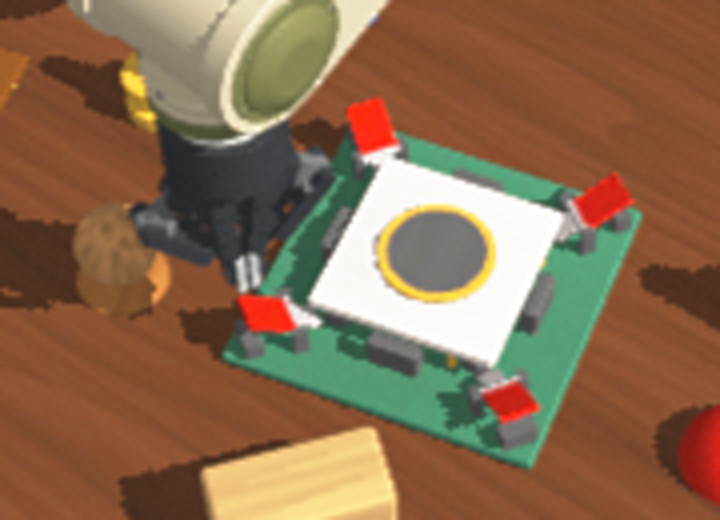

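The fingertips at (248,270) are above the tab at (268,313), and all tabs are still up. Pressing it down now.

Emit:
step_arm(increments=[{"x": 0,"y": 0,"z": 1.5,"wx": 0,"wy": 0,"wz": 0,"gripper": 0},{"x": 0,"y": 0,"z": 1,"wx": 0,"wy": 0,"wz": 0,"gripper": 0},{"x": 0,"y": 0,"z": 0.4,"wx": 0,"wy": 0,"wz": 0,"gripper": 0},{"x": 0,"y": 0,"z": 0.4,"wx": 0,"wy": 0,"wz": 0,"gripper": 0},{"x": 0,"y": 0,"z": 0.4,"wx": 0,"wy": 0,"wz": 0,"gripper": 0},{"x": 0,"y": 0,"z": 0.4,"wx": 0,"wy": 0,"wz": 0,"gripper": 0},{"x": 0,"y": 0,"z": 0.4,"wx": 0,"wy": 0,"wz": 0,"gripper": 0},{"x": 0,"y": 0,"z": 0.4,"wx": 0,"wy": 0,"wz": 0,"gripper": 0},{"x": 0,"y": 0,"z": 0.2,"wx": 0,"wy": 0,"wz": 0,"gripper": 0},{"x": 0,"y": 0,"z": 0.2,"wx": 0,"wy": 0,"wz": 0,"gripper": 0},{"x": 0,"y": 0,"z": 0,"wx": 0,"wy": 0,"wz": 0,"gripper": 0}])

```text
time_s: 8.45
position: [0.6471, 0.0578, 0.2032]
tool_rot: [[0.857, -0.516, -0.001], [-0.516, -0.857, 0.0], [-0.001, 0.0, -1.0]]
ft_force: [0.4, 0.1, 0.5]
grip_width: 0.0002
```

Emit:
step_arm(increments=[{"x": 0,"y": 0,"z": 0.1,"wx": 0,"wy": 0,"wz": 0,"gripper": 0},{"x": 0,"y": 0,"z": 0.1,"wx": 0,"wy": 0,"wz": 0,"gripper": 0},{"x": 0,"y": 0,"z": 0.1,"wx": 0,"wy": 0,"wz": 0,"gripper": 0},{"x": 0,"y": 0,"z": 0,"wx": 0,"wy": 0,"wz": 0,"gripper": 0},{"x": 0,"y": 0,"z": 0,"wx": 0,"wy": 0,"wz": 0,"gripper": 0}])

```text
time_s: 8.95
position: [0.647, 0.0579, 0.2026]
tool_rot: [[0.857, -0.516, 0.0], [-0.516, -0.857, -0.0], [0.0, -0.0, -1.0]]
ft_force: [-6.1, -0.1, 16.1]
grip_width: 0.0002
```

The tip stops hard at z = 29 mm with 16 N, which is the flat height. Retreating, then checking.

Emit:
step_arm(increments=[{"x": 0,"y": 0,"z": -1,"wx": 0,"wy": 0,"wz": 0,"gripper": 0},{"x": 0,"y": 0,"z": -3,"wx": 0,"wy": 0,"wz": 0,"gripper": 0},{"x": 0,"y": 0,"z": -4,"wx": 0,"wy": 0,"wz": 0,"gripper": 0},{"x": 0,"y": 0,"z": -4,"wx": 0,"wy": 0,"wz": 0,"gripper": 0},{"x": 0,"y": 0,"z": -4,"wx": 0,"wy": 0,"wz": 0,"gripper": 0},{"x": 0,"y": 0,"z": -4,"wx": 0,"wy": 0,"wz": 0,"gripper": 0},{"x": 0,"y": 4,"z": 0,"wx": 0,"wy": 0,"wz": 0,"gripper": 0},{"x": 0,"y": 4,"z": 0,"wx": 0,"wy": 0,"wz": 0,"gripper": 0},{"x": 0,"y": 4,"z": 0,"wx": 0,"wy": 0,"wz": 0,"gripper": 0},{"x": 0,"y": 4,"z": 0,"wx": 0,"wy": 0,"wz": 0,"gripper": 0},{"x": 0,"y": 4,"z": 0,"wx": 0,"wy": 0,"wz": 0,"gripper": 0},{"x": 0,"y": 4,"z": 0,"wx": 0,"wy": 0,"wz": 0,"gripper": 0},{"x": 0,"y": 4,"z": 0,"wx": 0,"wy": 0,"wz": 0,"gripper": 0},{"x": 0,"y": 4,"z": 0,"wx": 0,"wy": 0,"wz": 0,"gripper": 0},{"x": 0,"y": 0,"z": 0,"wx": 0,"wy": 0,"wz": 0,"gripper": 0},{"x": 0,"y": 0,"z": 0,"wx": 0,"wy": 0,"wz": 0,"gripper": 0}])

```text
time_s: 10.55
position: [0.4819, -0.2167, 0.4007]
tool_rot: [[0.856, -0.517, -0.0], [-0.517, -0.856, 0.001], [-0.001, -0.0, -1.0]]
ft_force: [-0.2, 0.2, 0.1]
grip_width: -0.0001
```

```bash
python3 -c "
from h import *
cv2.imwrite('pics/s3.png',cv2.resize(env.get_image('scene')['color'][150:350,200:440],None,fx=3.3,fy=3,interpolation=2)[:600,:800])"
```

```text
(no output)
```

View pics/s3.png

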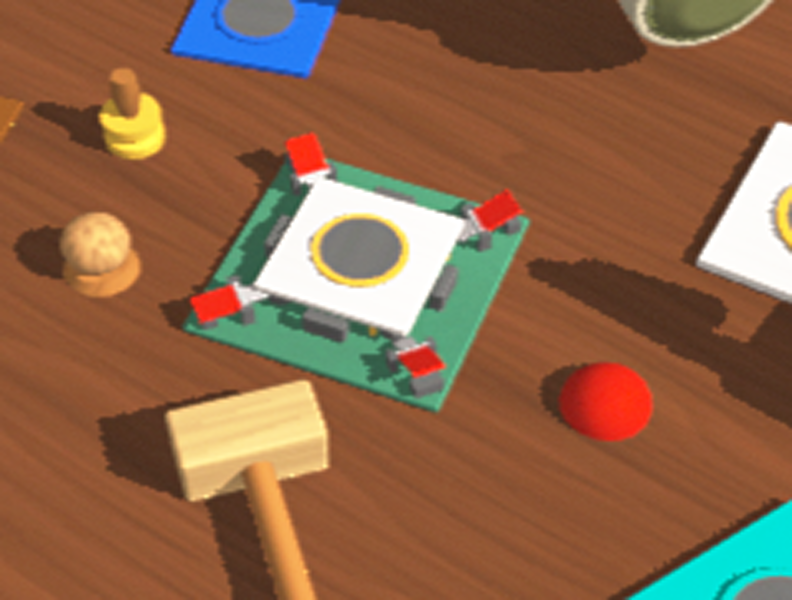

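The tab beside D, at (216,303), now sits lower on its rest. The other three look unchanged, and so do the bystanders. One numeric check before handing in.

```bash
python3 - <<'E'
from h import *
for n in ("top","scene"):
    a=cv2.imread(f"pics/{n}0.png"); d=env.get_image(n); b=d["color"]
    for im in (a,b):
        m=cv2.inRange(cv2.cvtColor(im,cv2.COLOR_BGR2HSV),(0,200,130),(4,255,255)); _,_,st,ce=cv2.connectedComponentsWithStats(m)
        print(n,[(int(s[4]),c.round(1).tolist()) for s,c in zip(st[1:],ce[1:]) if 40<s[4]<1000])
    R=lambda r,z: cv2.projectPoints(np.array([[*(C0+r*np.array([.8563,-.5165])),z]]),np.array(d["rvec"]),np.array(d["tvec"]),d["camera_matrix"],None)[0].ravel().round(1)
    print("tab D end flat",R(.142,.0295),"up",R(.137,.052))
    m=cv2.inRange(cv2.cvtColor(b,cv2.COLOR_BGR2HSV),(0,200,100),(4,255,255))
    c=[c for c in cv2.findContours(m,0,2)[0] if cv2.contourArea(c)>30 and cv2.pointPolygonTest(c,R(.13,.03 ).tolist(),True)>-8]
    print([cv2.boundingRect(k) for k in c])
top=cv2.resize(env.get_image('top')['color'][160:310,250:450],None,fx=4,fy=4,interpolation=2); cv2.imwrite('pics/t3.png',top)
E
```

```text
top [(168, [365.3, 185.7]), (160, [288.3, 201.8]), (703, [229.0, 234.2]), (164, [383.4, 261.8]), (146, [304.8, 279.6])]
top [(164, [365.8, 185.5]), (160, [288.3, 201.8]), (714, [229.2, 234.1]), (163, [383.4, 261.8]), (147, [304.8, 279.6])]
tab D end flat [369.8 179.6] up [369.5 178.7]
[(358, 177, 17, 18)]
scene [(106, [292.2, 200.7]), (99, [350.5, 219.5]), (91, [265.7, 248.1]), (68, [327.4, 270.2]), (559, [383.5, 283.6])]
scene [(105, [292.2, 200.6]), (98, [350.5, 219.5]), (106, [264.6, 250.8]), (68, [327.4, 270.2]), (558, [383.5, 283.6])]
tab D end flat [256.9 252.3] up [258.  246.9]
[(258, 246, 14, 11)]
```

View pics/t3.png

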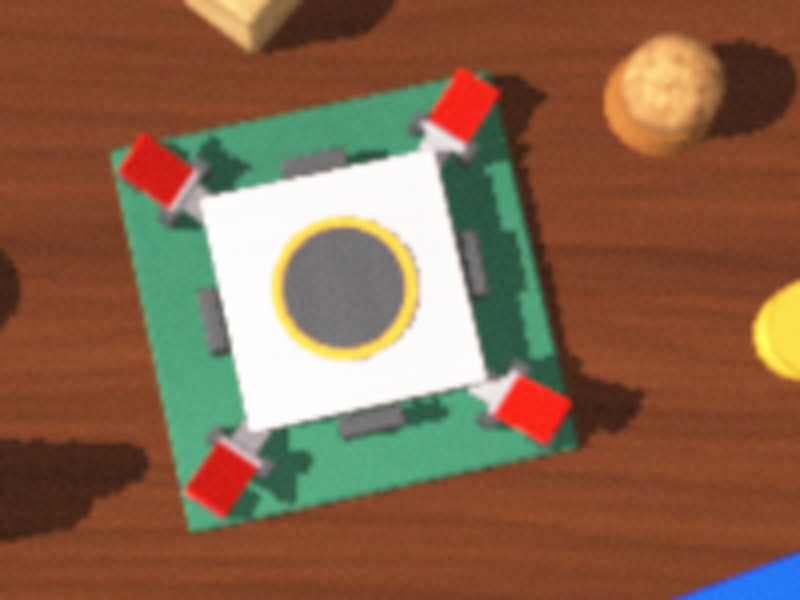

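```bash
python3 - <<'E'
from h import *
P=[]
for n in ("top","scene"):
    d=env.get_image(n); R=cv2.Rodrigues(np.array(d["rvec"]))[0]; P.append(d["camera_matrix"]@np.c_[R,np.ravel(d["tvec"])])
for nm,a,b in (("D before",(365.3,185.7),(265.7,248.1)),("D now",(365.8,185.5),(264.6,250.8)),("C",(383.4,261.8),(292.2,200.6)),("B",(304.8,279.6),(350.5,219.5)),("A",(288.3,201.8),(327.4,270.2))):
    X=cv2.triangulatePoints(P[0],P[1],np.array(a),np.array(b)).ravel(); X=X[:3]/X[3]; print(nm,X.round(4),"r",np.linalg.norm(X[:2]-C0).round(4))
E
```

```text
D before [0.6395 0.0642 0.0396] r 0.1198
D now [0.6428 0.0622 0.029 ] r 0.1237
C [0.4724 0.0228 0.0403] r 0.1203
B [0.43   0.1907 0.0382] r 0.1249
A [0.599  0.2323 0.0381] r 0.1245
```

Triangulation puts tab D at z = 29 mm, down from 39.6 and matching the flat height. The others are at 38–40 mm, still up.

```bash
python3 -c "
from rig import env
print(env.observe()['time_s']); print(env.close_job())"
```

```text
10.85
the job is handed in; nothing more can be done
None
```

I found the corner that rocks, pressed the shim tab beside it flat, and handed the job in at 10.9 s.

- **Finding the corner:** I pressed two corners. The one nearest the robot on its right, at about (0.50, 0.065), held solid at 27 N. The far right one, at about (0.596, 0.089), sank 5 mm, then stopped hard at 18 N. I did not press the other two.
- **Pressing the tab:** The tab beside that corner went down to a firm stop at 16 N, with the fingertip about 29 mm above the bench. I then moved the arm well clear.
- **Last checks:** With the arm clear, comparing the two camera views puts the pressed tab's height at 29 mm, against 39.6 mm before. The other three tabs read 38–40 mm and had not moved in either view. The ball half had not moved either, and the other bystanders looked unchanged by eye.
- **One rough reading:** The pressed tab shifted about 25% less in the scene picture than I predicted by hand (2.7 px against 3.6). I put this down to pixel noise.

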